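# Fit the divider in the screw bin, then hang the bin on the French cleat

## Task

Take the red divider off its wire peg and lower it gently between the guide ribs of the yellow bin, all the way to the bin's floor, without letting it drop in. Then hang the yellow bin, with the divider in it, fully home on the cleat rail in the gap between the two blue bins. Leave everything else on the bench as it is.

Things in the scene. Friction and masses are not known exactly. Their poses are not given: they have to be found in the camera images.
- divider: Red flat plate, 8 thick (x) x 56 wide (y) x 60 high (z), 35 g; origin at the centre of its underside; front and back alike. Starts upright on the wire peg, x along the wire, back face 6 mm from the post: no finger fits behind, so there it is taken by its side edges. Those end up beside the bin's walls, top level with the rim, so lower it in held by its broad faces near the top.
- divider_slot (a point): Centre of the divider's hang slot, 40 above its underside. The slot is 16 wide, 24 high, from 8 to 32 mm below the top edge; beside it stand solid strips 20 wide (centres at y = +18 and -18) to pinch by the faces. On the peg the slot's top rests on the wire.
- bin: Loose yellow open bin, 220 g, on the bench; origin at the centre of its underside. Box 100 long (x) x 68 wide (y) x 64 high, inside width 61, walls 3.5. The +x end is its back, with the cleat lip. Below the lip a wooden foot spacer reaches to x = 75.5, z 1 to 6, and keeps the bin upright when hung. Carry it held across its width near the rim, at x about 0 to 10.
- bin_guide (a point): On the bin's inner floor (z = 4 above its underside), at the middle, where the centre of the divider's underside belongs. Low ribs on both side walls, 7 deep and 25 high from the floor, leave a guide 11 mm wide (bin x -5.5 to 5.5), flared over the top 5; the divider stands in it across the bin, x parallel to bin x, either way round. Fingers on its faces must stay above the ribs.
- bin_lip (a point): Lowest edge of the bin's wooden lip, 72 behind the bin's origin and 34 up. The lip is 56 wide, 6 thick, and slopes from the top of the back wall down and away (+x) at 45 degrees; this edge goes behind the rail's strip.
- rail: Fixed French-cleat rail: upright panel 330 long (y), 126 high, 18 thick, front face towards -x; origin on the bench below the front face, midway between two fixed blue bins like the yellow one, hung at y = +104 and -104 (gap 140). A wooden strip 6 thick slopes from the face up and away (-x) at 45 degrees along the whole rail; the bin's lip hangs behind and upon it.
- rail_home (a point): Where the yellow bin's origin is when fully home in the middle of the gap (76 in front of the panel, 60 up), axes parallel to the rail's. The foot spacer must not meet the strip, so come from the front: lower the bin to 18 above this at 60 mm short of it (to -x), go in level over the strip to 8 short, down to 9 above, then in and down at 45 degrees.
- rail_strip (a point): Upper edge of the rail's sloping strip at the middle of the gap: 19 in front of the panel, 106 above the bench
- peg_stand: Fixed stand: post 48 wide (y), 14 thick, 215 high on a base 100 x 110; origin on the bench below the post's front face, which looks to -x. A level steel wire 5 mm thick leaves the face at height 200, runs 45 mm to -x and turns up 10 mm at its tip. To slide the divider off, raise it 10 to 19 mm (14 is best) and draw it at least 50 mm along -x.
- peg_tip (a point): Upper end of the wire's upturned tip, 48 mm in front of the post, height 210 (wire radius 2.5 beyond)
- kerf_block: Fixed dark-wood block 62 (x) x 44 (y) x 34 high with a saw kerf 12 wide through its middle along y, mouth flared over the top 10 mm; origin at the centre of its underside. The divider can be stood in the kerf, its x along the block's x, to be taken again another way.
- kerf (a point): Middle of the kerf's floor, 9 mm above the bench
- glue: White glue bottle, 54 diameter, 150 high; bystander; origin at the centre of its underside
- finish_tin: Tin with green label, 60 diameter, 70 high; bystander; origin at the centre of its underside
- offcut: Wood offcut 60 x 40 x 20 under the rail's gap; bystander; origin at the centre of its underside
- screw_box: Cardboard box 70 x 40 x 35; bystander; origin at the centre of its underside
- tape_measure: Tape measure 65 x 36 x 55 high; bystander; origin at the centre of its underside
- screwdriver: Orange screwdriver lying along its x; bystander; origin below its middle
- brush: Glue brush 170 long lying along its x; bystander; origin below its middle
Mind the look-alikes: they are no part of the job. What is shaped like the bin but black, green or pink is not meant.

How it is judged (in metres and radians):
On the way, in this order (a step that is already met when the one before it is completed fails the run):
1. the divider is off the wire peg and clear of it (horizontal distance between divider and peg_stand above 0.07 m and height (world z) of divider above 0.05 m), for 0.1 s.
2. the divider stands at the bottom of its guide in the bin, upright, while the bin stands on the bench (z of divider in the frame of bin between 0.001 and 0.008 m and horizontal distance between divider and bin below 0.008 m and angle between the x axis of divider and the x axis of bin, either way round below 0.25 rad and height (world z) of bin below 0.01 m and angle between bin's own z axis and vertical below 0.1 rad), for 0.2 s.
At the end, for the whole second after the job is handed in: The yellow bin hangs in the gap, home within 6 mm in depth and height, within 38 mm of the gap's middle, upright within 0.1 rad, square within 0.12 rad. The divider stands in its guide, at most 4 mm above the bin's floor, square within 0.25 rad. Both released, at rest (z of divider in the frame of bin between 0.001 and 0.008 m and distance between divider and bin below 0.01 m and angle between the x axis of divider and the x axis of bin, either way round below 0.25 rad and x of bin in the frame of rail between -0.081 and -0.07 m and z of bin in the frame of rail between 0.055 and 0.066 m and y of bin in the frame of rail between -0.038 and 0.038 m and angle between the x axis of bin and the x axis of rail, either way round below 0.12 rad and angle between bin's own z axis and vertical below 0.1 rad and linear speed of each of bin, divider below 0.02 m/s); the robot touches nothing.
It fails at once if the divider was dropped into the bin (falling faster than 0.35 m/s inside it) (horizontal distance between divider and bin below 0.02 m and z of divider in the frame of bin below 0.055 m and linear speed of divider above 0.35 m/s and linear speed of bin below 0.12 m/s).
It fails at once if a bystander was moved more than 25 mm (distance of any of glue, finish_tin, offcut, screw_box, tape_measure, screwdriver, brush from where it was at the start of the episode above 0.025 m).
It fails at once if a bystander was tipped over (angle between any of glue, finish_tin, tape_measure's own z axis and vertical above 0.6 rad).
It also fails if it takes over 69 s, if anything falls off the work surface, if the arm or the gripper's body presses on something with over 40 N, if the wrist force passes 120 N, or if a joint passes its speed limit or range.

## Robot

A 7-joint arm with a two-finger parallel gripper is mounted at the origin on the work surface. World frame = base frame: x ahead of the robot, y to its left, z up, the work surface at z = 0. Lengths are in mm, angles in rad, forces in N, time in s.
With the tool pointing down it reaches from about 400 to 875 mm from the base axis. Payload 19.3 kg.
Tool frame: the origin (TCP) lies between the finger pads; the fingertips stand 25 mm ahead of it and the grasp point (between the pads) lies 6 mm ahead of it (manip.nose_length is the distance from the TCP to the fingertips, in mm); z points along the fingers, y is the line along which they close (so a half turn about z gives the same grasp; the last joint's range is limited). The gripper opens to 85 mm and grips with 20 to 120 N. Pads are 22 mm wide; open, the fingers measure 114 mm over their backs; the gripper's body (76 mm by 85 mm) begins 54 mm behind the grasp point. The pads swing forward as they close: fully open they stand 13 mm farther back than shut.
Start: joints at [1.245, 0.521, -0.036, 1.599, 0.021, 1.021, -0.113], TCP at [158.109, -604.663, 256.291] pointing down, gripper open.
Joint ranges: [-2.91, 2.91], [-0.3, 2.13], [-1.5, 1.42], [0.17, 2.43], [-1.26, 4.41], [0.16, 1.93], [-2.52, 2.52]. Speed limits (rad/s): [1.89, 1.89, 2.39, 2.39, 3.01, 3.01, 3.01].

## Interface

Orientations are given as a rotation vector (axis times angle).
In Python, from station import manip gives the robot as it stands.
- The arm moves only by the tool jog_arm, never from a script. Its arguments are lists of equal length, an entry for each row: "translation": the shift along the world's x, y, z in cm, a list of three; "twist": the turn, a rotation vector about the world's x, y, z in degrees, a list of three; "hand": the opening, from 0 (shut) to 1 (fully open). A call has 1 to 20 rows; each row is the pose to reach, as a shift and turn from the pose commanded when the call began; what a row does not reach only later rows make up. A row lasts 1/12 s, in which the tool goes at most 41.7 mm and 7.16 degrees, less where a joint would pass 70% of its speed; a pose out of reach is approached as far as the arm can. A call with a gripper value outside its range is refused whole. The fingers move at their own pace and stop on an object; "grip_force" is the grip in N (left out, the last holds). Time passes only in rows, so rows that repeat a pose let the fingers close. It gives the time, the measured TCP pose, the force, the opening and the grip force at its end, in the units of the state.
- manip.observe(): the state, without advancing time (a new reading comes with each control period).
- manip.get_image(name): name is "scene" or "top" or "wrist"; returns a dict with "pixels" (400x640x3 uint8, blue, green, red), "fx", "fy", "cx", "cy" (pixels), "R" (3x3) and "t" (3): a world point X has camera coordinates R X + t. Camera axes: x right, y down, z forward; pixel columns grow to the right and rows downward; lengths in mm; the calibration is good to about 2 mm. The wrist camera is an equidistant fisheye: a pixel r from the principal point sees the ray r / f radians off the axis. A picture is of the moment at which its call begins. There is no depth.
- manip.close_job(): hands the job in; it is judged then, once.
The state is a dict: "clock": time; "joint_pos": joint angles; "qd": joint speeds; "effort": joint torques, N m; "position": TCP position; "eef_rot": TCP orientation; "wrist_force": force on the tool from outside, world axes, zero at the start; "moment": the same for the moment, N m; "grip_width": opening from 0.0 (shut) to 1.0 (fully open); "grasp_force": force on a finger pad.
Only numpy, scipy, OpenCV 4.12 (cv2) and the standard library are available. Lean on these libraries where they do the work, as an engineer would, in place of code of your own. Each camera call takes 0.05 s, during which the arm holds its last target. There are 200 camera calls.

## Working session

There is one attempt and no reset: what is moved stays moved. The work goes in short steps, Python scripts to look and compute and a tool call to move; the robot and the scene stay as the last step left them, time stands still between calls to the robot, and variables do not carry over. Pictures are saved under pics/ and viewed, at most 10 in all, crops included, and the job is handed in when it is done.

Besides the shell and the picture viewer there is one more tool, called as name(argument=value, ...) on one line, values as JSON. jog_arm: Moves the arm, as the interface text tells. Its arguments: {"type":"object","properties":{"translation":{"type":"array"},"twist":{"type":"array"},"hand":{"type":"array"},"grip_force":{"type":"number"}},"required":["translation","twist","hand"]}

```bash
mkdir -p pics; ls; python3 - <<'E'
from station import manip
import cv2,pickle
d={}
for n in("scene","top"):
    i=manip.get_image(n);d[n]=i;cv2.imwrite(f"pics/{n}0.png",i["pixels"]);print(n,i["fx"],i["cx"],i["cy"],i["R"],i["t"])
pickle.dump(d,open("im0.pkl","wb"))
print(manip.observe())
E
```

```text
pics
scene 397.2502474502992 320.2548206008827 196.0084339555817 [[ 0.2290427   0.97336394 -0.01010389]
 [ 0.76437592 -0.18627321 -0.61727769]
 [-0.60271792  0.13365978 -0.78668047]] [ -68.26304281 -282.38853699 1369.14739348]
top 494.26452262974226 320.1492512522479 199.31296822677595 [[ 0.01127758 -0.99980886 -0.01597076]
 [-0.9889416  -0.00879016 -0.14804472]
 [ 0.14787604  0.01746373 -0.98885171]] [  -3.89814788  473.3358272  1440.8283952 ]
{'clock': 0.1, 'joint_pos': array([ 1.24476437,  0.5219551 , -0.03636517,  1.59992856,  0.0211638 ,
        1.02108486, -0.11278685]), 'qd': array([ 0.00078195, -0.00156796, -0.00027391, -0.00108699,  0.00065223,
       -0.00029219, -0.00077665]), 'effort': array([ 3.64125895e-03, -9.28484774e+01,  1.98391378e+00, -3.70529330e+01,
        1.81727117e-02,  5.42832611e-03,  6.86181761e-05]), 'position': array([ 158.08966803, -604.40242888,  255.79043581]), 'eef_rot': array([-3.11494754e+00, -4.00663752e-01,  2.28072433e-04]), 'wrist_force': array([ 0.79458646, -0.1612195 , -0.44405665]), 'moment': array([ 0.01614574,  0.01386722, -0.02648871]), 'grasp_force': 0.0, 'grip_width': 1.0026789877522706}
```

View pics/scene0.png

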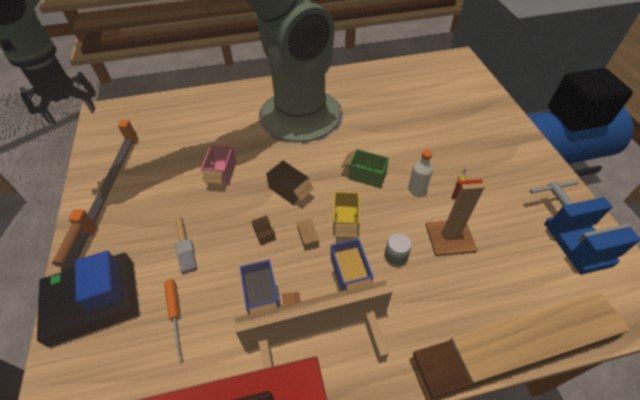

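View pics/top0.png

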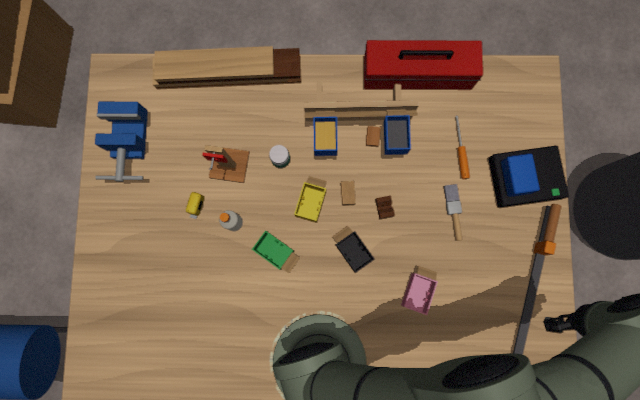

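The scene view shows the yellow bin at (346,213), the peg stand at (455,215) with the red divider at (467,182), and the rail at (310,305). In the top view the yellow bin is at (311,202) with its lip pointing up, the divider is at (213,155), the rail strip runs along row ~108, and the kerf block is at (385,207). I'll enlarge the key parts.

```bash
python3 - <<'E'
import cv2,pickle,numpy as np
d=pickle.load(open("im0.pkl","rb"))
t=d["top"]["pixels"];s=d["scene"]["pixels"]
r=lambda im,x,y,w,h,k:cv2.resize(im[y:y+h,x:x+w],None,fx=k,fy=k,interpolation=cv2.INTER_CUBIC)
a=r(t,175,90,250,140,3.2)   # 800x448
cv2.imwrite("pics/c1.png",a)
b=r(s,400,140,100,120,5);c=r(s,230,180,60,120,5)
cv2.imwrite("pics/c2.png",np.hstack([b,c]))
E
```

```text
(no output)
```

View pics/c1.png

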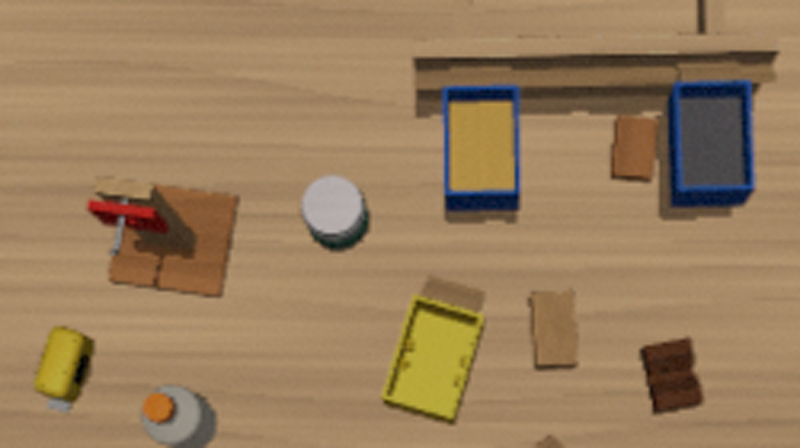

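View pics/c2.png

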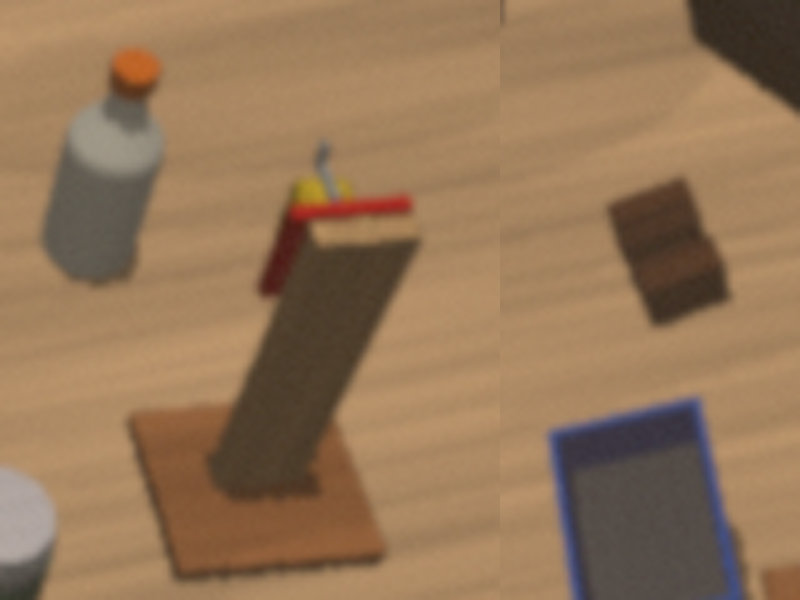

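```bash
cat > h.py <<'E'
import cv2,pickle,numpy as np
from scipy.spatial.transform import Rotation as Ro
def ray(im,p,fish=False):
    p=np.asarray(p,float);u=(p[0]-im["cx"])/im["fx"];v=(p[1]-im["cy"])/im["fy"]
    if fish:
        r=np.hypot(u,v);s=np.sinc(r/np.pi);d=np.array([u*s,v*s,np.cos(r)])
    else:d=np.array([u,v,1.])
    R=np.array(im["R"]);C=-R.T@np.array(im["t"]);return C,R.T@d
def plane(im,p,z,fish=False):
    C,d=ray(im,p,fish);return C+d*(z-C[2])/d[2]
def tri(i1,p1,i2,p2,f1=False,f2=False):
    a,d=ray(i1,p1,f1);b,e=ray(i2,p2,f2);d/=np.linalg.norm(d);e/=np.linalg.norm(e)
    s=np.linalg.lstsq(np.c_[d,-e],b-a,rcond=None)[0];P=a+d*s[0];Q=b+e*s[1];return (P+Q)/2,np.linalg.norm(P-Q)
def proj(im,X,fish=False):
    c=np.array(im["R"])@X+im["t"]
    if fish:
        r=np.hypot(c[0],c[1]);th=np.arctan2(r,c[2]);q=c[:2]/r*th
    else:q=c[:2]/c[2]
    return np.array([q[0]*im["fx"]+im["cx"],q[1]*im["fy"]+im["cy"]])
def blobs(im,lo,hi,amin=15):
    m=cv2.inRange(cv2.cvtColor(im["pixels"],cv2.COLOR_BGR2HSV),np.array(lo),np.array(hi))
    return [c for c in cv2.findContours(m,cv2.RETR_EXTERNAL,cv2.CHAIN_APPROX_NONE)[0] if cv2.contourArea(c)>amin]
E
python3 - <<'E'
from h import *
np.set_printoptions(precision=1,suppress=True)
d=pickle.load(open("im0.pkl","rb"));t=d["top"]
for n in d:print(n,"C",-d[n]["R"].T@d[n]["t"])
def corners(name,lo,hi,z,box,im=t):
    x0,y0,x1,y1=box
    for c in blobs(im,lo,hi):
        b=cv2.minAreaRect(c);x,y=b[0]
        if x0<x<x1 and y0<y<y1:
            q=cv2.boxPoints(b);print(name,b,"\n",np.array([plane(im,p,z)[:2] for p in q]))
corners("bin",(22,140,60),(34,255,255),64,(280,170,340,230))
corners("blue",(105,150,50),(125,255,255),124,(300,100,420,160))
corners("red",(0,180,100),(8,255,255),210,(190,130,240,180)); corners("red2",(172,180,100),(180,255,255),210,(190,130,240,180))
corners("kerf",(0,60,10),(15,200,105),34,(370,190,400,225))
corners("base",(0,100,90),(14,220,190),12,(200,140,260,190))
# hand picks from crop c1 (x3.2 +175,90)
f=lambda x,y:(175+x/3.2,90+y/3.2)
for n,p,z in[("binrim",(418,298),64),("binrim",(483,318),64),("binrim",(452,421),64),("binrim",(385,398),64),("pegtip",(115,252),210),("wireatdiv",(122,202),200),("divL",(90,207),210),("divR",(165,217),210),("postL",(97,180),215),("postR",(152,187),215),
 ("railtop",(415,50),126),("railtop",(776,50),126),("k",(643,347),34),("k",(690,340),34),("k",(702,405),34),("k",(655,412),34)]:
    print(n,plane(t,f(*p),z))
g=lambda x,y:(400+x/5,140+y/5)
print(tri(t,f(90,202),d["scene"],g(411,200)),tri(t,f(165,212),d["scene"],g(295,212)),tri(t,f(115,252),d["scene"],g(323,145)))
E
```

```text
scene C [1056.7 -169.2  902.1]
top C [ 255.1  -24.9 1494.8]
bin ((309.80718994140625, 201.58958435058594), (23.799999237060547, 35.87999725341797), 16.260204315185547) 
 [[420.7  77.9]
 [523.   50.3]
 [503.7 -17.2]
 [401.8  11.1]]
blue ((325.0, 135.5), (37.0, 22.0), 90.0) 
 [[699.3  19.7]
 [699.7 -43.6]
 [590.7 -44.3]
 [590.2  18.3]]
blue ((396.5, 134.5), (37.0, 25.0), 90.0) 
 [[ 703.6 -181.3]
 [ 704.  -252.9]
 [ 595.1 -251.2]
 [ 594.6 -180.4]]
red ((212.78048706054688, 155.97560119628906), (20.098541259765625, 5.300714015960693), 6.34019136428833) 
 [[557.4 313.5]
 [571.9 312.6]
 [566.2 258.7]
 [551.7 259.7]]
kerf ((384.44232177734375, 207.2115478515625), (21.37666130065918, 15.689290046691895), 78.69007110595703) 
 [[ 478.1 -161.7]
 [ 487.8 -207.6]
 [ 425.  -219.5]
 [ 415.4 -173.8]]
base ((211.6127166748047, 156.517333984375), (22.048294067382812, 8.287117004394531), 8.746162414550781) 
 [[599.4 373. ]
 [625.4 370.3]
 [615.2 302.3]
 [589.4 305.1]]
base ((228.68997192382812, 164.1699981689453), (36.48670959472656, 32.668338775634766), 8.13010311126709) 
 [[540.6 344.8]
 [642.5 335.1]
 [627.  222.4]
 [525.4 233.3]]
binrim [516.8  43.7  64. ]
binrim [498.7 -16.3  64. ]
binrim [403.5  11.   64. ]
binrim [424.   72.3  64. ]
pegtip [526.9 289.6 210. ]
wireatdiv [572.1 288.  200. ]
divL [565.1 312.2 210. ]
divR [557. 249. 210.]
postL [587.1 306.1 215. ]
postR [581.4 259.8 215. ]
railtop [732.6  46.9 126. ]
railtop [ 734.4 -277.4  126. ]
k [ 477.7 -165.6   34. ]
k [ 484.6 -209.4   34. ]
k [ 423.8 -219.9   34. ]
k [ 416.8 -176.3   34. ]
(array([569.8, 313.6, 212. ]), np.float64(3.569871540797146)) (array([563.5, 254.5, 212.7]), np.float64(12.563514513891896)) (array([527.8, 291.4, 209.8]), np.float64(3.720684173965031))
```

jog_arm(translation=[[29.7,52.5,9.4],[29.7,52.5,9.4],[29.7,52.5,9.4],[29.7,52.5,9.4],[29.7,52.5,9.4],[29.7,52.5,9.4],[29.7,52.5,9.4],[29.7,52.5,9.4],[29.7,52.5,9.4],[29.7,52.5,9.4],[29.7,52.5,9.4],[29.7,52.5,9.4],[29.7,52.5,9.4],[29.7,52.5,9.4],[29.7,52.5,9.4],[29.7,52.5,9.4],[29.7,52.5,9.4],[29.7,52.5,9.4]], twist=[[0,0,-21],[0,0,-21],[0,0,-21],[0,0,-21],[0,0,-21],[0,0,-21],[0,0,-21],[0,0,-21],[0,0,-21],[0,0,-21],[0,0,-21],[0,0,-21],[0,0,-21],[0,0,-21],[0,0,-21],[0,0,-21],[0,0,-21],[0,0,-21]], hand=[1,1,1,1,1,1,1,1,1,1,1,1,1,1,1,1,1,1])

```text
clock: 1.6
position: [454.7, -80.1, 350.0]
eef_rot: [3.137, -0.174, -0.001]
wrist_force: [0.3, -0.0, 0.5]
grip_width: 1.002
grasp_force: 0.0
```

```bash
python3 - <<'E'
from h import *
from station import manip
np.set_printoptions(precision=2,suppress=True)
o=manip.observe();w=manip.get_image("wrist");pickle.dump((o,w),open("w1.pkl","wb"))
cv2.imwrite("pics/w1.png",w["pixels"])
T=Ro.from_rotvec(o["eef_rot"]).as_matrix()
print(o["position"],T,w["fx"],w["cx"],w["cy"]);C=-w["R"].T@w["t"];print("cam in tool",T.T@(C-o["position"]),w["R"]@T)
E
```

```text
[454.72 -80.13 349.97] [[ 0.99 -0.11 -0.  ]
 [-0.11 -0.99 -0.  ]
 [-0.    0.   -1.  ]] 309.70691628693146 316.71539407580957 197.02665102289973
cam in tool [  69.94    0.67 -116.52] [[ 0.    1.    0.  ]
 [-0.96  0.   -0.28]
 [-0.28 -0.    0.96]]
```

View pics/w1.png

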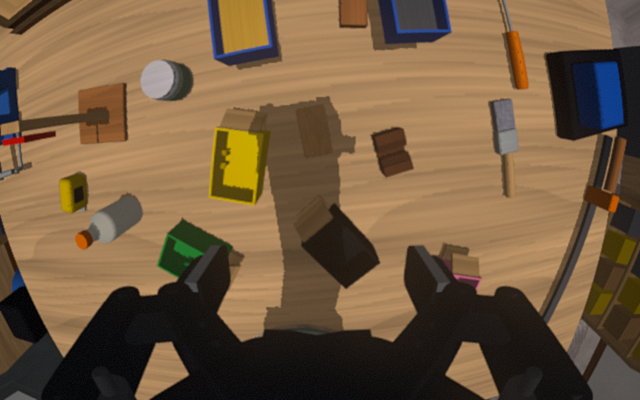

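The wrist view shows the yellow bin at (238,165), with its lip at the top, and the kerf block at (392,150). The peg stand with the red divider is at the left edge (30,138). Next I move closer to the peg.

jog_arm(translation=[[6.5,36.5,0],[6.5,36.5,0],[6.5,36.5,0],[6.5,36.5,0],[6.5,36.5,0],[6.5,36.5,0],[6.5,36.5,0],[6.5,36.5,0],[6.5,36.5,0],[6.5,36.5,0],[6.5,36.5,0],[6.5,36.5,0],[6.5,36.5,0]], twist=[[0,0,0],[0,0,0],[0,0,0],[0,0,0],[0,0,0],[0,0,0],[0,0,0],[0,0,0],[0,0,0],[0,0,0],[0,0,0],[0,0,0],[0,0,0]], hand=[1,1,1,1,1,1,1,1,1,1,1,1,1])

```text
clock: 2.73
position: [520.6, 283.5, 350.3]
eef_rot: [3.136, -0.178, 0.0]
wrist_force: [-0.3, 0.7, 0.2]
grip_width: 0.997
grasp_force: 0.0
```

```bash
python3 - <<'E'
from h import *
from station import manip
np.set_printoptions(precision=2,suppress=True)
o=manip.observe();w=manip.get_image("wrist");pickle.dump((o,w),open("w2.pkl","wb"))
cv2.imwrite("pics/w2.png",cv2.resize(w["pixels"][60:360,120:520],None,fx=2,fy=2,interpolation=cv2.INTER_CUBIC))
print(o["position"])
E
```

```text
[520.57 283.46 350.31]
```

View pics/w2.png

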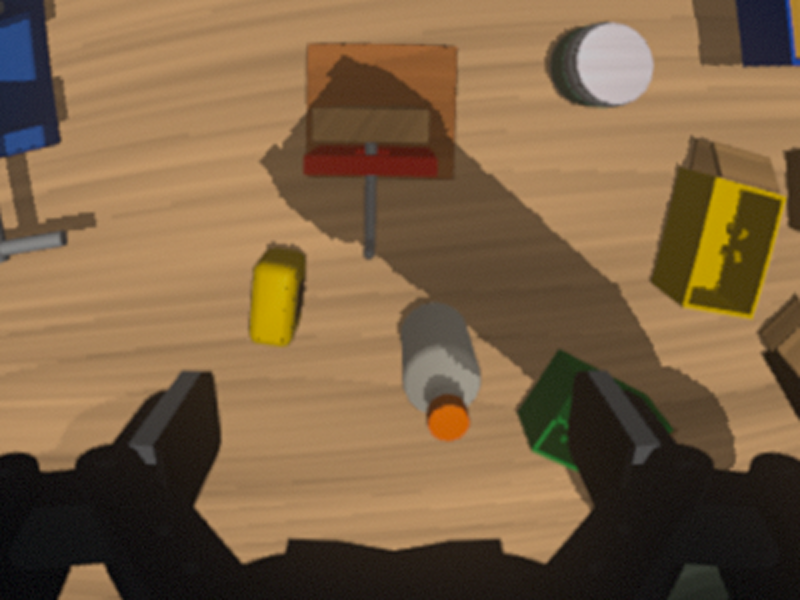

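The post's top is at crop pixels (311–430, 108–144), the red divider's top edge at (304–437, 150–177), and the wire tip at (369,255). The glue bottle's cap at (447,418) is in front of the peg.

```bash
python3 - <<'E'
from h import *
np.set_printoptions(precision=1,suppress=True)
o,w=pickle.load(open("w2.pkl","rb"));t=pickle.load(open("im0.pkl","rb"))["top"]
f=lambda x,y:(120+x/2,60+y/2)
for n,p,z in[("post",(312,108),215),("post",(429,110),215),("post",(430,144),215),("post",(311,141),215),("tip",(369,255),210),("wire@div",(370,185),202),("cap",(447,418),150),("base",(307,43),12),("base",(456,45),12),("base",(454,178),12)]:
    P=plane(w,f(*p),z,True);print(n,P,"in top:",proj(t,P))
cs=[c for c in blobs(w,(0,150,60),(8,255,255))+blobs(w,(172,150,60),(180,255,255)) if cv2.contourArea(c)>100]
for c in cs:
    b=cv2.minAreaRect(c);print(b,c.reshape(-1,2).min(0),c.reshape(-1,2).max(0));print(np.array([plane(w,p,210.5,True)[:2] for p in cv2.boxPoints(b)]))
E
```

```text
post [591. 308. 215.] in top: [204.7 144.8]
post [584.6 261.2 215. ] in top: [222.  147.2]
post [570.8 262.2 215. ] in top: [221.4 152.3]
post [577.7 310.1 215. ] in top: [203.7 149.7]
tip [526.2 292.7 210. ] in top: [209.8 169. ]
wire@div [555. 289. 202.] in top: [212.3 159.1]
cap [409.1 263.8 150. ] in top: [223.5 215.4]
base [640.2 332.4  12. ] in top: [213.8 146.2]
base [626.2 225.4  12. ] in top: [248.1 150.8]
base [528.4 236.8  12. ] in top: [243.3 181.9]
((305.0430603027344, 140.1767120361328), (66.15533447265625, 14.830792427062988), 1.0609116554260254) [272 133] [338 148]
[[564.1 315.6]
 [576.5 313.7]
 [569.1 259.4]
 [556.7 260.9]]
```

jog_arm(translation=[[4.4,0.4,0],[4.4,0.4,0],[4.4,0.4,-3],[4.4,0.4,-6],[4.4,0.4,-9],[4.4,0.4,-12],[4.4,0.4,-14],[4.4,0.4,-15.2],[4.4,0.4,-16],[4.4,0.4,-16],[4.4,0.4,-16],[4.4,0.4,-16],[4.4,0.4,-16],[4.4,0.4,-16],[4.4,0.4,-16],[4.4,0.4,-16],[4.4,0.4,-16]], twist=[[0,0,-1.3],[0,0,-1.3],[0,0,-1.3],[0,0,-1.3],[0,0,-1.3],[0,0,-1.3],[0,0,-1.3],[0,0,-1.3],[0,0,-1.3],[0,0,-1.3],[0,0,-1.3],[0,0,-1.3],[0,0,-1.3],[0,0,-1.3],[0,0,-1.3],[0,0,-1.3],[0,0,-1.3]], hand=[1,1,1,1,1,1,1,1,1,1,0,0,0,0,0,0,0], grip_force=35)

```text
clock: 4.2
position: [564.7, 289.6, 191.5]
eef_rot: [-3.134, 0.21, -0.003]
wrist_force: [-0.0, -0.1, 7.8]
grip_width: 0.649
grasp_force: 37.8
```

jog_arm(translation=[[0,0,0.5],[0,0,1.0],[0,0,1.5],[0,0,1.5],[-1,0.14,1.5],[-2,0.27,1.5],[-3,0.41,1.5],[-4,0.54,1.5],[-5,0.68,1.5],[-6,0.82,1.5],[-7,0.95,1.5],[-8,1.1,1.5],[-8,1.1,3],[-8,1.1,3],[-8,1.1,3]], twist=[[0,0,0],[0,0,0],[0,0,0],[0,0,0],[0,0,0],[0,0,0],[0,0,0],[0,0,0],[0,0,0],[0,0,0],[0,0,0],[0,0,0],[0,0,0],[0,0,0],[0,0,0]], hand=[0,0,0,0,0,0,0,0,0,0,0,0,0,0,0])

```text
clock: 5.45
position: [484.0, 300.7, 220.8]
eef_rot: [-3.134, 0.209, -0.002]
wrist_force: [-0.5, -0.4, -0.6]
grip_width: 0.65
grasp_force: 37.2
```

```bash
python3 - <<'E'
from h import *
np.set_printoptions(precision=1,suppress=True)
o,w=pickle.load(open("w1.pkl","rb"))
k=cv2.resize(w["pixels"][115:185,360:430],None,fx=8,fy=8,interpolation=cv2.INTER_CUBIC)
cv2.imwrite("pics/k.png",k)
E
```

```text
(no output)
```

View pics/k.png

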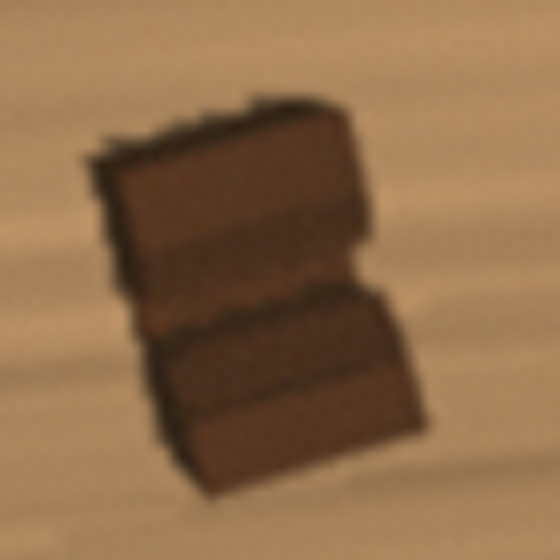

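```bash
python3 - <<'E'
from h import *
np.set_printoptions(precision=1,suppress=True)
o,w=pickle.load(open("w1.pkl","rb"))
f=lambda x,y:(359.5+x/8,114.5+y/8)
P=np.array([plane(w,f(*p),34,True) for p in[(118,166),(348,108),(427,430),(212,495)]])
print(P,P.mean(0));a,b,c,d=P[:,:2]
for v in(a-b,d-c):print(np.linalg.norm(v),np.arctan2(-v[0],v[1]))
for v in(a-d,b-c):print(np.linalg.norm(v),np.arctan2(v[1],v[0]))
# bin
for c in blobs(w,(22,120,40),(34,255,255),200):
    m=cv2.minAreaRect(c);print(m)
    q=cv2.approxPolyDP(cv2.convexHull(c),2.,True).reshape(-1,2);print(q,"\n",np.array([plane(w,p,64,True)[:2] for p in q]))
E
```

```text
[[ 481.3 -165.1   34. ]
 [ 488.4 -207.9   34. ]
 [ 428.4 -219.6   34. ]
 [ 420.2 -178.1   34. ]] [ 454.6 -192.6   34. ]
43.38937937443828 0.16386791883600849
42.28873545839203 0.19516682591779302
62.43428078386333 0.20990213289991447
61.06989244149198 0.19255607554276835
((597.8806762695312, 300.592529296875), (22.264556884765625, 30.704376220703125), 21.250505447387695)
[[613 290]
 [602 313]
 [590 314]
 [585 309]
 [593 283]] 
 [[  94.8 -769. ]
 [  29.3 -754.3]
 [  46.7 -695.5]
 [  72.3 -664.2]
 [ 145.  -662. ]]
((628.5, 295.0), (36.0, 21.0), 90.0)
[[628 277]
 [639 278]
 [639 313]
 [633 313]
 [618 300]] 
 [[  115.4  -830.3]
 [   92.   -903.7]
 [  -60.8 -1004.9]
 [  -42.8  -955.6]
 [   49.2  -817.5]]
((617.5890502929688, 247.59588623046875), (30.313657760620117, 28.089874267578125), 20.556045532226562)
[[608 230]
 [635 241]
 [626 264]
 [616 262]
 [602 252]] 
 [[ 271.9 -668.9]
 [ 218.9 -811.8]
 [ 161.2 -795.7]
 [ 179.9 -740.1]
 [ 221.8 -664.4]]
((72.86885833740234, 193.05738830566406), (37.391258239746094, 26.5269718170166), 84.80557250976562)
[[ 82 175]
 [ 85 180]
 [ 85 205]
 [ 71 212]
 [ 63 210]
 [ 60 180]
 [ 76 174]] 
 [[488.8 305.4]
 [479.6 300.8]
 [437.8 316.2]
 [428.9 358.8]
 [434.6 380.3]
 [488.6 366.8]
 [492.6 319.9]]
((237.94512939453125, 164.99391174316406), (54.88447570800781, 75.3143081665039), 6.34019136428833)
[[216 127]
 [269 131]
 [261 191]
 [254 204]
 [209 197]] 
 [[520.3  47.4]
 [504.6 -23.7]
 [425.6  -1.3]
 [408.3  11.5]
 [425.5  75.3]]
```

jog_arm(translation=[[-8,-24,0],[-8,-24,0],[-8,-24,0],[-8,-24,0],[-8,-24,0],[-8,-24,0],[-8,-24,0],[-10,-48,0],[-10,-48,0],[-10,-48,0],[-10,-48,0],[-10,-48,0],[-10,-48,0],[-10,-48,0],[-10,-48,0],[-10,-48,0],[-10,-48,0]], twist=[[0,0,5],[0,0,10],[0,0,15],[0,0,18.5],[0,0,18.5],[0,0,18.5],[0,0,18.5],[0,0,18.5],[0,0,18.5],[0,0,18.5],[0,0,18.5],[0,0,18.5],[0,0,18.5],[0,0,18.5],[0,0,18.5],[0,0,18.5],[0,0,18.5]], hand=[0,0,0,0,0,0,0,0,0,0,0,0,0,0,0,0,0])

```text
clock: 6.87
position: [384.3, -178.7, 220.1]
eef_rot: [-3.127, -0.299, 0.0]
wrist_force: [-0.0, 0.5, -0.6]
grip_width: 0.647
grasp_force: 37.5
```

```bash
python3 - <<'E'
from h import *
from station import manip
np.set_printoptions(precision=2,suppress=True)
o=manip.observe();w=manip.get_image("wrist");pickle.dump((o,w),open("w3.pkl","wb"))
cv2.imwrite("pics/w3.png",cv2.resize(w["pixels"][20:320,150:550],None,fx=2,fy=2,interpolation=cv2.INTER_CUBIC))
print(o["position"],o["eef_rot"])
E
```

```text
[ 384.27 -178.67  220.09] [-3.13 -0.3   0.  ]
```

View pics/w3.png

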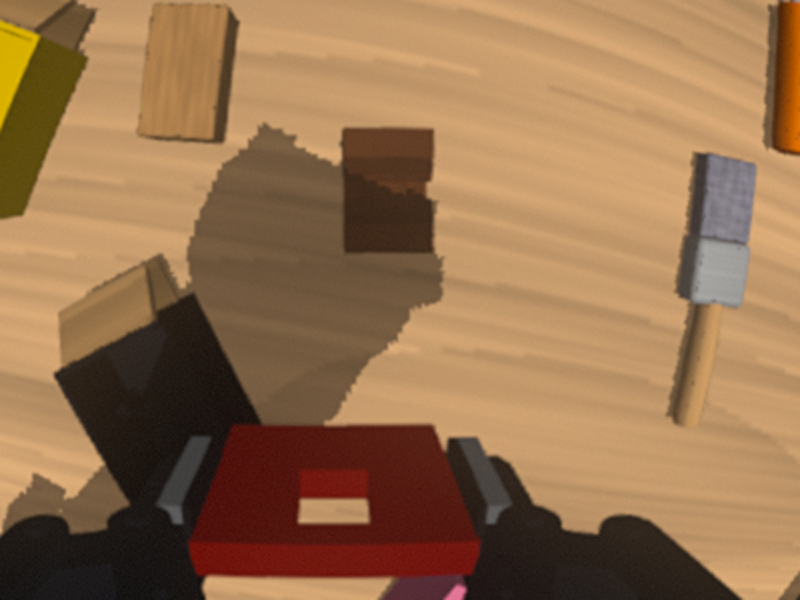

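The block's top corners are at crop pixels (342,128), (433,128), (433,252) and (344,252). The divider is held square, with its top edge at rows 543–575.

```bash
python3 - <<'E'
from h import *
np.set_printoptions(precision=1,suppress=True)
o,w=pickle.load(open("w3.pkl","rb"))
T=Ro.from_rotvec(o["eef_rot"]).as_matrix()
f=lambda x,y:(149.75+x/2,19.75+y/2)
P=np.array([plane(w,f(*p),34,True) for p in[(342,128),(433,128),(433,252),(344,252)]])
print(P,P.mean(0));a,b,c,d=P[:,:2]
for v in(a-b,d-c):print(np.linalg.norm(v),np.arctan2(-v[0],v[1]))
for v in(a-d,b-c):print(np.linalg.norm(v),np.arctan2(v[1],v[0]))
print("tool yaw",np.arctan2(T[1,0],T[0,0]))
D=np.array([plane(w,f(*p),z,True) for p,z in[((191,543),239),((480,543),239),((204,576),239),((474,576),239),((240,425),179),((435,425),179)]])
print("div in tool",(D-o["position"])@T)
print("kerf in tool",(P.mean(0)-o["position"])@T)
E
```

```text
[[ 479.  -164.6   34. ]
 [ 488.3 -207.6   34. ]
 [ 428.4 -220.3   34. ]
 [ 419.5 -177.2   34. ]] [ 453.8 -192.4   34. ]
44.02079979377221 0.21308626485643878
43.95856756189843 0.2020405879450972
60.79897563587067 0.20954218488348947
61.284777487190354 0.20851105383066626
tool yaw 0.1908380431047496
div in tool [[  4.3 -26.5 -18.9]
 [  4.4  28.4 -18.9]
 [ -3.4 -24.8 -18.9]
 [ -3.4  28.1 -18.9]
 [  4.  -25.5  41.1]
 [  4.1  28.6  41.1]]
kerf in tool [ 65.7  26.8 186.1]
```

jog_arm(translation=[[3.5,-0.6,-2],[6.9,-1.3,-4],[6.9,-1.3,-7],[6.9,-1.3,-10],[6.9,-1.3,-12],[6.9,-1.3,-12],[6.9,-1.3,-13],[6.9,-1.3,-14],[6.9,-1.3,-14.8],[6.9,-1.3,-15.5],[6.9,-1.3,-16.2],[6.9,-1.3,-16.8],[6.9,-1.3,-16.8]], twist=[[0,0,1],[0,0,1],[0,0,1],[0,0,1],[0,0,1],[0,0,1],[0,0,1],[0,0,1],[0,0,1],[0,0,1],[0,0,1],[0,0,1],[0,0,1]], hand=[0,0,0,0,0,0,0,0,0,0,0,0,0])

```text
clock: 8.0
position: [453.2, -192.5, 51.4]
eef_rot: [-3.124, -0.325, 0.0]
wrist_force: [3.3, 1.2, -1.5]
grip_width: 0.646
grasp_force: 37.4
```

jog_arm(translation=[[0,0,-0.15],[0,0,-0.15],[0,0,-0.15],[0,0,-0.15],[0,0,-0.15],[0,0,-0.15],[0,0,1],[0,0,3],[0,0,6],[0,0,9],[0,0,9]], twist=[[0,0,0],[0,0,0],[0,0,0],[0,0,0],[0,0,0],[0,0,0],[0,0,0],[0,0,0],[0,0,0],[0,0,0],[0,0,0]], hand=[0,0,1,1,1,1,1,1,1,1,1])

```text
clock: 8.92
position: [454.8, -193.4, 146.9]
eef_rot: [3.122, 0.323, 0.008]
wrist_force: [1.1, -0.4, 0.6]
grip_width: 0.996
grasp_force: 0.0
```

```bash
python3 - <<'E'
from h import *
from station import manip
np.set_printoptions(precision=2,suppress=True)
o=manip.observe();w=manip.get_image("wrist");pickle.dump((o,w),open("w4.pkl","wb"))
T=Ro.from_rotvec(o["eef_rot"]).as_matrix()
print(o["position"],o["joint_pos"])
for c in blobs(w,(0,150,40),(8,255,255),100)+blobs(w,(174,150,40),(180,255,255),100):
    b=cv2.minAreaRect(c);print(b)
    q=cv2.approxPolyDP(cv2.convexHull(c),2.,True).reshape(-1,2)
    print(q.tolist(),"\n",np.array([(plane(w,p,69,True)-o["position"])@T for p in q]))
cv2.imwrite("pics/w4.png",w["pixels"])
E
```

```text
[ 454.83 -193.41  146.86] [ 0.39  0.48 -0.14  2.04  0.11  0.63 -1.19]
((314.5, 208.0), (34.0, 83.0), 90.0)
[[356, 213], [354, 223], [337, 225], [275, 224], [273, 216], [283, 191], [347, 191]] 
 [[  2.76  26.76  77.96]
 [ -4.36  25.69  77.92]
 [ -5.74  14.21  77.88]
 [ -5.13 -27.63  77.75]
 [  0.59 -28.74  77.78]
 [ 17.89 -21.47  77.89]
 [ 17.92  20.27  78.02]]
```

View pics/w4.png

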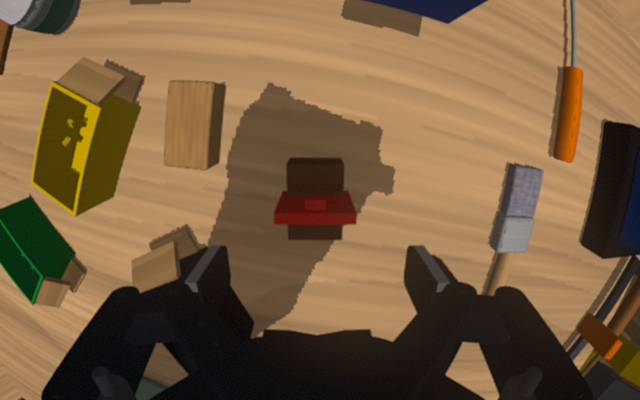

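The divider stands in the kerf block, top edge around (315,215). Now I turn the gripper by 90° to take it by its faces.

jog_arm(translation=[[0,0.8,0],[-0.1,0.8,0],[-0.1,0.8,0],[-0.1,0.8,0],[-0.1,0.8,0],[-0.1,0.8,0],[-0.1,0.8,0],[-0.1,0.8,0],[-0.1,0.8,0],[-0.1,0.8,0],[-0.1,0.8,0],[-0.1,0.8,0],[-0.1,0.8,0],[-0.1,0.8,-1],[-0.1,0.8,-2],[-0.1,0.8,-2],[-0.1,0.8,-2]], twist=[[0,0,7],[0,0,14],[0,0,21],[0,0,28],[0,0,35],[0,0,42],[0,0,49],[0,0,56],[0,0,63],[0,0,70],[0,0,77],[0,0,84],[0,0,90],[0,0,90],[0,0,90],[0,0,90],[0,0,90]], hand=[0.6,0.6,0.6,0.6,0.6,0.6,0.6,0.6,0.6,0.6,0.6,0.6,0.6,0.6,0.6,0.6,0.6])

```text
clock: 10.38
position: [451.6, -184.3, 121.2]
eef_rot: [-1.982, -2.435, 0.001]
wrist_force: [0.5, -0.2, -0.4]
grip_width: 0.598
grasp_force: 0.0
```

```bash
python3 - <<'E'
from h import *
from station import manip
np.set_printoptions(precision=2,suppress=True)
o=manip.observe();w=manip.get_image("wrist");pickle.dump((o,w),open("w5.pkl","wb"))
T=Ro.from_rotvec(o["eef_rot"]).as_matrix()
print(o["position"],np.arctan2(T[1,0],T[0,0]),o["joint_pos"][6])
for c in blobs(w,(0,150,40),(8,255,255),100)+blobs(w,(174,150,40),(180,255,255),100):
    q=cv2.approxPolyDP(cv2.convexHull(c),2.,True).reshape(-1,2)
    print(q.tolist(),"\n",np.array([(plane(w,p,69,True)-o["position"])@T for p in q]))
E
```

```text
[ 451.58 -184.29  121.23] 1.77541804324365 0.038662776160926685
[[587, 384], [575, 399], [556, 399], [568, 378], [580, 375]] 
 [[-238.5   361.98   51.34]
 [-267.45  355.87   51.32]
 [-242.96  301.64   51.44]
 [-201.52  298.1    51.49]
 [-206.22  324.36   51.44]]
[[582, 399], [639, 328], [639, 399]] 
 [[-278.34  379.34   51.27]
 [-161.25  433.54   51.31]
 [-444.22  716.63   50.5 ]]
[[321, 178], [326, 202], [323, 283], [313, 283], [310, 202], [313, 179]] 
 [[ 32.14   2.1   52.27]
 [ 18.17   5.01  52.24]
 [-35.49   3.78  52.19]
 [-35.5   -2.56  52.2 ]
 [ 18.15  -4.1   52.26]
 [ 31.56  -2.37  52.27]]
```

jog_arm(translation=[[0,0,-2],[0,0,-4],[0,0,-5.2],[0,0,-5.8],[0,0,-5.8],[0,0,-5.8],[0,0,-5.8],[0,0,-5.8],[0,0,-5.8],[0,0,-5.8],[0,0,-5.8]], twist=[[0,0,0],[0,0,0],[0,0,0],[0,0,0],[0,0,0],[0,0,0],[0,0,0],[0,0,0],[0,0,0],[0,0,0],[0,0,0]], hand=[0.6,0.6,0.6,0.6,0.6,0,0,0,0,0,0], grip_force=30)

```text
clock: 11.35
position: [452.4, -184.9, 65.0]
eef_rot: [1.98, 2.438, 0.0]
wrist_force: [-0.5, 1.4, 7.2]
grip_width: 0.086
grasp_force: 33.0
```

jog_arm(translation=[[0,0,1],[0,0,2.5],[0,0,5],[0,0,8],[-0.5,3,11],[-1,6,13.6],[-1.6,9,13.6],[-1.6,12.7,13.6],[-1.6,12.7,13.6],[-1.6,12.7,13.6],[-1.6,12.7,13.6]], twist=[[0,0,0],[0,0,0],[0,0,0],[0,0,-5],[0,0,-10],[0,0,-16],[0,0,-22],[0,0,-28],[0,0,-28],[0,0,-28],[0,0,-28]], hand=[0,0,0,0,0,0,0,0,0,0,0])

```text
clock: 12.27
position: [436.1, -57.9, 200.8]
eef_rot: [2.509, 1.89, 0.0]
wrist_force: [0.1, -0.3, -0.2]
grip_width: 0.089
grasp_force: 31.9
```

```bash
python3 - <<'E'
from h import *
from station import manip
np.set_printoptions(precision=2,suppress=True)
o=manip.observe();w=manip.get_image("wrist");pickle.dump((o,w),open("w6.pkl","wb"))
cv2.imwrite("pics/w6.png",cv2.resize(w["pixels"][40:300,170:510],None,fx=2.3,fy=2.3,interpolation=cv2.INTER_CUBIC))
print(o["position"],o["eef_rot"])
E
```

```text
[436.12 -57.92 200.83] [2.51 1.89 0.  ]
```

View pics/w6.png

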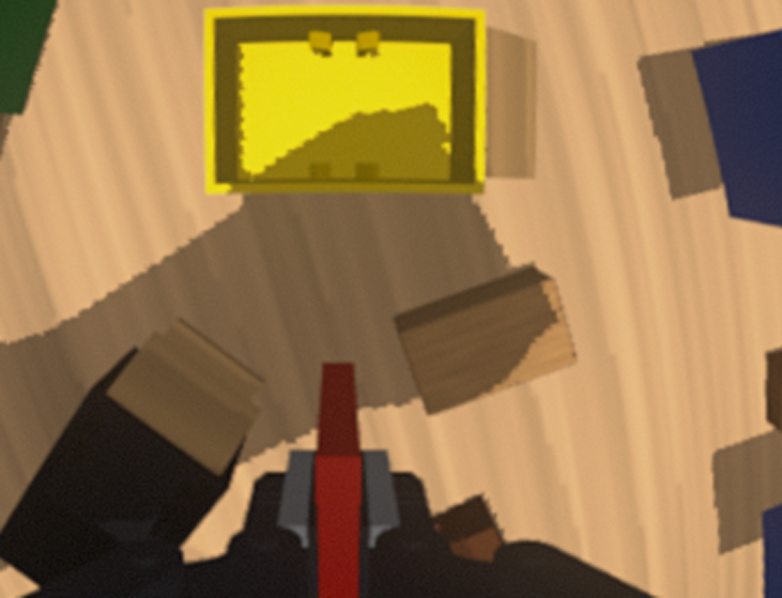

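The bin's rim corners are at crop pixels (205,10), (485,10), (485,193) and (208,193). The rib pairs are centred on column ~344. The divider's top end is at (316–361,455) and its bottom end at (323–355,364).

```bash
python3 - <<'E'
from h import *
np.set_printoptions(precision=1,suppress=True)
o,w=pickle.load(open("w6.pkl","rb"))
T=Ro.from_rotvec(o["eef_rot"]).as_matrix();p0=o["position"]
f=lambda p:(169.8+p[0]/2.3,39.8+p[1]/2.3)
g=lambda p,z:(plane(w,f(p),z,True)-p0)@T
R=np.array([g(p,64) for p in[(205,9),(486,9),(486,185),(206,185)]])
R2=np.array([g(p,64) for p in[(205,9),(486,9),(486,193),(206,193)]])
print("rim\n",R,R.mean(0),"alt",R2.mean(0),R2[2:])
print("ribs",[g(p,29)for p in[(332,42),(356,42),(331,170),(356,170)]])
print("div top",g((316,455),204.8),g((361,455),204.8),"bot",g((323,364),144.8),g((355,364),144.8))
hsv=cv2.cvtColor(w["pixels"],cv2.COLOR_BGR2HSV)
m=cv2.inRange(hsv,np.array((22,120,40)),np.array((34,255,255)))
c=max(cv2.findContours(m[40:150,240:400],0,1)[0],key=cv2.contourArea).reshape(-1,2)+(240,40)
b=cv2.minAreaRect(c);print(b);B=np.array([(plane(w,p,64,True)-p0)@T for p in cv2.boxPoints(b)]);print(B)
print("tool yaw",np.arctan2(T[1,0],T[0,0]))
E
```

```text
rim
 [[126.4 -47.2 136.8]
 [126.8  52.2 136.8]
 [ 62.5  52.7 136.8]
 [ 62.1 -47.1 136.8]] [ 94.5   2.6 136.8] alt [ 93.    2.6 136.8] [[ 59.6  52.8 136.8]
 [ 59.3 -47.2 136.8]]
ribs [array([118.8,  -2.6, 171.8]), array([118.8,   6.9, 171.8]), array([ 66.5,  -3. , 171.8]), array([ 66.5,   7. , 171.8])]
div top [20.4 -3.7 -4. ] [20.4  4.  -4. ] bot [19.3 -3.8 56. ] [19.3  4.3 56. ]
((319.4999694824219, 82.99998474121094), (81.99998474121094, 122.99998474121094), 90.0)
[[127.9 -48.  136.8]
 [128.3  52.1 136.8]
 [ 59.3  52.7 136.8]
 [ 59.1 -48.4 136.8]]
tool yaw 1.2909659302210275
```

jog_arm(translation=[[1,3.2,0],[2,6.4,0],[3,9.7,0],[3,9.7,0],[3,9.7,-2.5],[3,9.7,-5],[3,9.7,-6.5],[3,9.7,-6.5],[3,9.7,-6.5]], twist=[[0,0,0],[0,0,0],[0,0,0],[0,0,0],[0,0,0],[0,0,0],[0,0,0],[0,0,0],[0,0,0]], hand=[0,0,0,0,0,0,0,0,0])

```text
clock: 13.07
position: [466.0, 38.5, 135.1]
eef_rot: [-2.511, -1.886, 0.002]
wrist_force: [0.4, -0.2, 0.0]
grip_width: 0.085
grasp_force: 31.9
```

```bash
python3 - <<'E'
from h import *
from station import manip
np.set_printoptions(precision=2,suppress=True)
o=manip.observe();w=manip.get_image("wrist");pickle.dump((o,w),open("w7.pkl","wb"))
cv2.imwrite("pics/w7.png",cv2.resize(w["pixels"][120:340,180:460],None,fx=2.5,fy=2.5,interpolation=cv2.INTER_CUBIC))
print(o["position"],o["eef_rot"])
E
```

```text
[465.98  38.53 135.12] [-2.51 -1.89  0.  ]
```

View pics/w7.png

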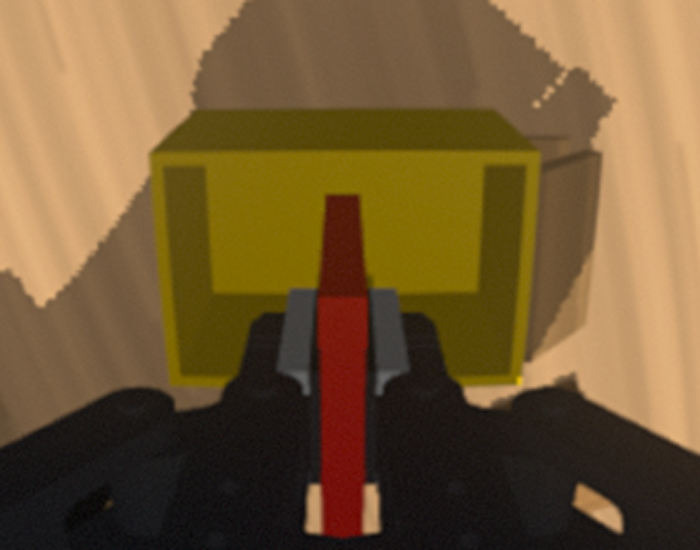

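The rim corners are at crop pixels (150,152), (541,152), (518,385) and (171,385). The divider hangs in the middle, its bottom end at (326–362,196).

```bash
python3 - <<'E'
from h import *
np.set_printoptions(precision=1,suppress=True)
o,w=pickle.load(open("w7.pkl","rb"))
T=Ro.from_rotvec(o["eef_rot"]).as_matrix();p0=o["position"]
f=lambda p:(179.8+p[0]/2.5,119.8+p[1]/2.5)
g=lambda p,z:(plane(w,f(p),z,True)-p0)@T
print(np.array([g(p,64) for p in[(150,152),(541,152),(520,385),(171,385)]]))
print("div top",g((318,297),139),g((368,297),139),"bot",g((326,195),79),g((362,195),79), "topnear",g((323,535),139),g((363,535),139))
E
```

```text
[[ 26.3 -48.9  71.2]
 [ 26.5  50.4  71. ]
 [-40.8  50.3  71.1]
 [-41.  -48.4  71.2]]
div top [19.9 -3.8 -3.9] [19.9  4.1 -3.9] bot [19.4 -3.8 56.1] [19.4  4.5 56.1] topnear [-29.6  -3.5  -3.9] [-29.6   4.   -3.9]
```

jog_arm(translation=[[0.1,0.1,0],[0.1,0.1,-1],[0.1,0.1,-2],[0.1,0.1,-3],[0.1,0.1,-3.8],[0.1,0.1,-4.6],[0.1,0.1,-5.4],[0.1,0.1,-6.2],[0.1,0.1,-6.8],[0.1,0.1,-7.0],[0.1,0.1,-7.0]], twist=[[0,0,0],[0,0,0],[0,0,0],[0,0,0],[0,0,0],[0,0,0],[0,0,0],[0,0,0],[0,0,0],[0,0,0],[0,0,0]], hand=[0,0,0,0,0,0,0,0,0,0,0])

```text
clock: 14.03
position: [466.9, 40.4, 64.8]
eef_rot: [-2.511, -1.888, 0.001]
wrist_force: [-0.1, 0.6, -0.1]
grip_width: 0.091
grasp_force: 31.9
```

jog_arm(translation=[[0,0,-0.2],[0,0,-0.35],[0,0,-0.5],[0,0,-0.5]], twist=[[0,0,0],[0,0,0],[0,0,0],[0,0,0]], hand=[0,0,0,0])

```text
clock: 14.37
position: [467.1, 40.3, 60.2]
eef_rot: [2.511, 1.887, 0.0]
wrist_force: [0.1, -0.2, -0.6]
grip_width: 0.089
grasp_force: 31.9
```

jog_arm(translation=[[0,0,-0.1],[0,0,-0.15],[0,0,-0.15]], twist=[[0,0,0],[0,0,0],[0,0,0]], hand=[0,0,0])

```text
clock: 14.62
position: [467.6, 40.3, 59.9]
eef_rot: [2.51, 1.887, 0.001]
wrist_force: [-5.6, -0.7, 28.0]
grip_width: 0.088
grasp_force: 36.2
```

jog_arm(translation=[[0,0,0.12],[0,0,0.12],[0,0,0.12],[0,0,0.12],[0,0,0.12],[0,0,0.12],[0,0,1],[0,0,3],[0,0,6],[0,0,9],[0,0,10],[0,0,10]], twist=[[0,0,0],[0,0,0],[0,0,0],[0,0,0],[0,0,0],[0,0,0],[0,0,0],[0,0,0],[0,0,0],[0,0,0],[0,0,0],[0,0,0]], hand=[0,0,0.3,0.3,0.3,0.3,0.3,0.3,0.3,0.3,0.3,0.3])

```text
clock: 15.62
position: [468.2, 40.3, 161.5]
eef_rot: [2.51, 1.885, 0.005]
wrist_force: [-0.5, -0.3, 0.6]
grip_width: 0.297
grasp_force: 0.0
```

```bash
python3 - <<'E'
from h import *
from station import manip
np.set_printoptions(precision=2,suppress=True)
o=manip.observe();w=manip.get_image("wrist");pickle.dump((o,w),open("w8.pkl","wb"))
cv2.imwrite("pics/w8.png",cv2.resize(w["pixels"][120:340,180:460],None,fx=2.5,fy=2.5,interpolation=cv2.INTER_CUBIC))
print(o["position"],o["eef_rot"],o["joint_pos"])
E
```

```text
[468.22  40.3  161.51] [2.51 1.89 0.01] [ 0.19  0.46 -0.52  2.07  0.35  0.69 -0.84]
```

View pics/w8.png

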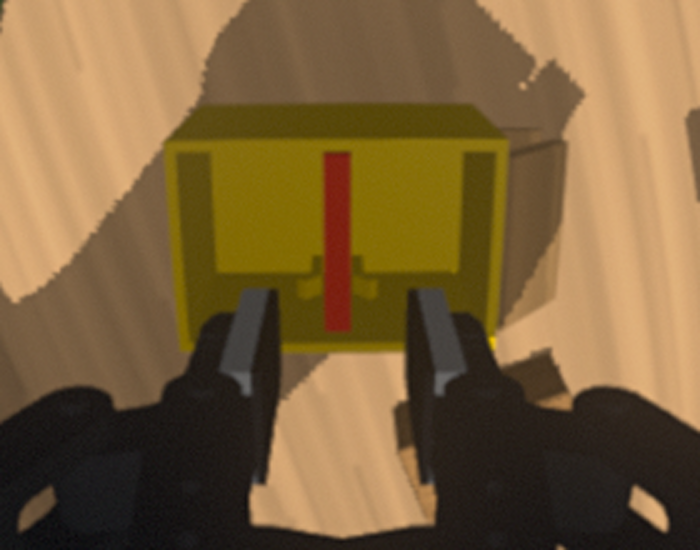

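The divider stands between the ribs at (337,240), its top spanning the bin at rim level. I've now viewed 12 pictures, two over the limit of 10, because I miscounted. I'll view no more and work from numbers only.

jog_arm(translation=[[2,0,4],[4,-2,8],[6,-4,12],[9,-6,14],[12,-8,14],[15,-10,14],[18,-12,14],[21,-15,14],[25,-17.5,14],[25,-17.5,14],[25,-17.5,14],[25,-17.5,14],[25,-17.5,14],[25,-17.5,14],[25,-17.5,14]], twist=[[0,0,7],[0,0,14],[0,0,21],[0,0,28],[0,0,35],[0,0,42],[0,0,49],[0,0,56],[0,0,63],[0,0,70],[0,0,77],[0,0,84],[0,0,90],[0,0,90],[0,0,90]], hand=[1,1,1,1,1,1,1,1,1,1,1,1,1,1,1])

```text
clock: 16.92
position: [717.0, -134.6, 297.2]
eef_rot: [-0.446, -3.108, -0.0]
wrist_force: [0.0, 0.5, 0.3]
grip_width: 0.998
grasp_force: 0.0
```

```bash
python3 - <<'E'
from h import *
from station import manip
np.set_printoptions(precision=1,suppress=True)
o=manip.observe();w=manip.get_image("wrist");pickle.dump((o,w),open("w9.pkl","wb"))
print(o["position"],o["eef_rot"],o["joint_pos"],"cam",-w["R"].T@w["t"])
for c in blobs(w,(100,120,30),(130,255,255),300):
    q=cv2.approxPolyDP(cv2.convexHull(c),2.5,True).reshape(-1,2)
    print(cv2.contourArea(c),q.tolist(),"\n",np.array([plane(w,p,124,True)[:2] for p in q]).tolist())
# bin/divider re-measure in w8
o8,w8=pickle.load(open("w8.pkl","rb"))
T=Ro.from_rotvec(o8["eef_rot"]).as_matrix();f=lambda p:(179.8+p[0]/2.5,119.8+p[1]/2.5)
for p in[(164,140),(508,140),(494,351),(180,351),(324,153),(351,153),(350,331),(324,331)]:
    P=plane(w8,f(p),64,True);print(P,(P-o8["position"])@T)
E
```

```text
[ 717.  -134.6  297.2] [-0.4 -3.1 -0. ] [ 0.5  0.8 -0.8  1.2  0.5  1.4  1. ] cam [ 649.9 -115.7  413.9]
3161.5 [[31, 115], [53, 170], [36, 189], [12, 199], [0, 172], [0, 128], [8, 117]] 
 [[518.3134939014917, -464.3907880176844], [601.203531314596, -449.32726143192775], [611.430626096039, -500.93553202313706], [604.6940684234223, -575.3419699665426], [557.5069825034333, -586.0880083893373], [499.65423186232204, -551.7094144033153], [495.24134486338073, -522.2549528484284]]
6916.0 [[231, 92], [249, 109], [271, 175], [261, 188], [206, 206], [172, 118]] 
 [[607.4542371559326, -187.3645540913634], [628.7770387123521, -175.5253523734217], [695.4749622734003, -174.64766719046105], [704.9288944277386, -188.2131245089986], [706.3222777364755, -250.28033684053463], [609.9518728186266, -254.11785721108123]]
6367.0 [[436, 32], [462, 126], [402, 143], [373, 46]] 
 [[601.5580749424863, 19.132227376847112], [698.7367745218248, 21.65769558202939], [700.123269251011, -44.91911899840265], [603.4634142880049, -47.48008594778395]]
404.5 [[638, 27], [639, 103], [627, 33]] 
 [[609.2323318708492, 399.0897456584923], [723.6884756600159, 358.2217889094653], [619.0966709495199, 355.85597224883384]]
[426.   77.5  64. ] [ 23.9 -51.3  97.3]
[520.9  50.   64. ] [23.9 47.5 97.7]
[502.3 -14.8  64. ] [-43.6  47.7  97.6]
[407.4  12.6  64. ] [-43.6 -51.   97.3]
[469.1  60.8  64. ] [19.9 -5.2 97.5]
[476.5  58.7  64. ] [19.9  2.4 97.5]
[460.9   5.2  64. ] [-35.9   2.4  97.5]
[453.3   7.4  64. ] [-35.9  -5.6  97.4]
```

jog_arm(translation=[[-12,8,0],[-12,8,0],[-12,8,0],[-12,8,0],[-24.8,16.4,-5],[-24.8,16.4,-10],[-24.8,16.4,-13],[-24.8,16.4,-15],[-24.8,16.4,-15],[-24.8,16.4,-15],[-24.8,16.4,-15]], twist=[[0,0,0],[0,0,0],[0,0,0],[0,0,0],[0,0,0.2],[0,0,0.2],[0,0,0.2],[0,0,0.2],[0,0,0.2],[0,0,0.2],[0,0,0.2]], hand=[1,1,1,1,1,1,1,1,1,1,1])

```text
clock: 17.88
position: [466.5, 30.1, 146.7]
eef_rot: [-0.436, -3.107, 0.002]
wrist_force: [1.6, 0.6, 0.6]
grip_width: 0.998
grasp_force: 0.0
```

```bash
python3 - <<'E'
from h import *
from station import manip
np.set_printoptions(precision=1,suppress=True)
o=manip.observe();w=manip.get_image("wrist");pickle.dump((o,w),open("w10.pkl","wb"))
T=Ro.from_rotvec(o["eef_rot"]).as_matrix();p0=o["position"];print(p0,np.arctan2(T[1,0],T[0,0]))
for n,lo,hi in(("Y",(22,120,30),(34,255,255)),("R",(0,150,30),(8,255,255))):
  for c in blobs(w,lo,hi,150):
    q=cv2.approxPolyDP(cv2.convexHull(c),2.,True).reshape(-1,2)
    P=np.array([(plane(w,p,64,True)-p0)@T for p in q])
    if abs(P[:,:2]).max()<120:print(n,q.tolist(),"\n",P[:,:2])
E
```

```text
[466.5  30.1 146.7] 2.8625064815484382
Y [[369, 139], [363, 274], [274, 274], [267, 140], [278, 134], [300, 133], [356, 134]] 
 [[ 52.1  33.4]
 [-46.3  33.9]
 [-46.4 -32.1]
 [ 51.3 -32.8]
 [ 55.1 -25.5]
 [ 55.6 -11.3]
 [ 55.2  24.8]]
R [[360, 207], [359, 218], [282, 218], [280, 211], [291, 189], [345, 189], [354, 194]] 
 [[  5.9  28.9]
 [ -2.   28.6]
 [ -2.1 -24.3]
 [  3.  -25.5]
 [ 18.5 -17.6]
 [ 18.5  18.3]
 [ 15.1  24.5]]
```

jog_arm(translation=[[0,0,-3],[0,0,-6],[0,0,-8.5],[0,0,-9.8],[0,0,-9.8],[0,0,-9.8],[0,0,-9.8],[0,0,-9.8],[0,0,-9.8],[0,0,-9.8]], twist=[[0,0,0],[0,0,0],[0,0,0],[0,0,0],[0,0,0],[0,0,0],[0,0,0],[0,0,0],[0,0,0],[0,0,0]], hand=[1,1,1,1,1,0,0,0,0,0], grip_force=70)

```text
clock: 18.77
position: [470.3, 29.1, 52.4]
eef_rot: [0.437, 3.108, 0.0]
wrist_force: [-1.2, -0.5, 10.4]
grip_width: 0.788
grasp_force: 79.5
```

jog_arm(translation=[[0,0,1],[0,0,3],[0,0,6],[0,0,9],[1,-3,13.1],[3,-6,13.1],[5,-9,13.1],[7,-12,13.1],[8.1,-14.9,13.1],[8.1,-14.9,13.1],[8.1,-14.9,13.1],[8.1,-14.9,13.1],[8.1,-14.9,13.1]], twist=[[0,0,0],[0,0,0],[0,0,0],[0,0,2],[0,0,5],[0,0,8],[0,0,11],[0,0,14],[0,0,17.6],[0,0,17.6],[0,0,17.6],[0,0,17.6],[0,0,17.6]], hand=[0,0,0,0,0,0,0,0,0,0,0,0,0])

```text
clock: 19.85
position: [549.9, -118.8, 182.6]
eef_rot: [-0.047, 3.141, 0.0]
wrist_force: [0.2, 0.1, -2.0]
grip_width: 0.787
grasp_force: 79.4
```

```bash
python3 - <<'E'
from h import *
from station import manip
np.set_printoptions(precision=1,suppress=True)
o=manip.observe();w=manip.get_image("wrist");pickle.dump((o,w),open("w11.pkl","wb"))
T=Ro.from_rotvec(o["eef_rot"]).as_matrix();p0=o["position"];print(p0,np.arctan2(T[1,0],T[0,0]),T[:,2])
zr=p0[2]-52.4+64
for n,lo,hi,z in(("Y",(22,120,30),(34,255,255),zr),("R",(0,150,30),(8,255,255),zr),("B",(100,120,30),(130,255,255),124)):
  for c in blobs(w,lo,hi,150):
    q=cv2.approxPolyDP(cv2.convexHull(c),2.,True).reshape(-1,2)
    P=np.array([plane(w,p,z,True) for p in q]);L=(P-p0)@T
    if abs(L[:,:2]).max()<260:print(n,q.tolist(),"\n",(P if n=="B" else L)[:,:2])
E
```

```text
[ 549.9 -118.8  182.6] -3.11191815471262 [ 0.  0. -1.]
Y [[411, 152], [404, 252], [396, 312], [383, 336], [252, 337], [238, 312], [230, 257], [222, 152], [260, 136], [338, 135], [378, 137]] 
 [[ 56.6  32.5]
 [ 18.   33.2]
 [-11.   33.4]
 [-24.5  29.2]
 [-25.1 -29.5]
 [-11.  -34.1]
 [ 15.8 -34.3]
 [ 56.5 -33.8]
 [ 61.7 -19.9]
 [ 61.9   6.6]
 [ 61.5  20.4]]
R [[380, 265], [379, 282], [243, 282], [241, 270], [258, 230], [276, 217], [357, 217], [368, 235]] 
 [[ 12.7  24.1]
 [  4.8  24.3]
 [  4.6 -30.1]
 [ 10.2 -30.4]
 [ 27.4 -22.2]
 [ 32.6 -15.3]
 [ 32.6  14. ]
 [ 25.5  18.5]]
B [[470, 365], [464, 377], [451, 379], [427, 361], [428, 358], [457, 345]] 
 [[681.9  22. ]
 [698.3  21.3]
 [698.2   7.5]
 [668.6 -23.9]
 [665.  -23.9]
 [653.1  -0.4]]
B [[177, 344], [205, 356], [207, 362], [182, 380], [168, 376], [163, 365]] 
 [[ 658.7 -230.5]
 [ 668.  -207.1]
 [ 675.3 -206.6]
 [ 707.2 -237.3]
 [ 705.3 -251.3]
 [ 690.2 -252.3]]
B [[211, 258], [202, 273], [184, 287], [169, 288], [148, 280], [170, 256]] 
 [[ 573.9 -188.2]
 [ 586.1 -196.3]
 [ 599.4 -212.2]
 [ 601.9 -225. ]
 [ 597.3 -242.2]
 [ 575.1 -219.1]]
```

jog_arm(translation=[[2.5,0,0],[5.0,0.1,0],[5.0,0.1,-2],[5.0,0.1,-4],[5.0,0.1,-5.2],[5.0,0.1,-5.2],[5.0,0.1,-5.2]], twist=[[0,0,0],[0,0,0],[0,0,0],[0,0,0],[0,0,0],[0,0,0],[0,0,0]], hand=[0,0,0,0,0,0,0])

```text
clock: 20.48
position: [600.0, -118.1, 130.1]
eef_rot: [0.047, -3.141, -0.0]
wrist_force: [-1.1, 0.6, -1.6]
grip_width: 0.784
grasp_force: 79.3
```

jog_arm(translation=[[1.2,0,0],[2.4,0.1,0],[3.4,0.1,0],[4.4,0.1,0],[5.2,0.1,0],[5.2,0.1,0],[5.2,0.1,0]], twist=[[0,0,0],[0,0,0],[0,0,0],[0,0,0],[0,0,0],[0,0,0],[0,0,0]], hand=[0,0,0,0,0,0,0])

```text
clock: 21.07
position: [652.2, -117.5, 130.4]
eef_rot: [-0.046, 3.141, 0.0]
wrist_force: [0.2, 0.3, -2.8]
grip_width: 0.787
grasp_force: 79.3
```

jog_arm(translation=[[0,0,-0.3],[0,0,-0.6],[0,0,-0.9],[0,0,-0.9],[0,0,-0.9]], twist=[[0,0,0],[0,0,0],[0,0,0],[0,0,0],[0,0,0]], hand=[0,0,0,0,0])

```text
clock: 21.48
position: [652.3, -117.7, 120.9]
eef_rot: [-0.045, 3.141, -0.0]
wrist_force: [3.5, -0.5, -0.7]
grip_width: 0.784
grasp_force: 79.7
```

jog_arm(translation=[[0.3,0,-0.2],[0.5,0,-0.4],[0.7,0,-0.6],[0.8,0,-0.7],[0.8,0,-0.7],[0.8,0,-0.7]], twist=[[0,0,0],[0,0,0],[0,0,0],[0,0,0],[0,0,0],[0,0,0]], hand=[0,0,0,0,0,0])

```text
clock: 21.98
position: [660.0, -117.6, 113.6]
eef_rot: [0.046, -3.141, -0.0]
wrist_force: [0.5, 1.0, -2.5]
grip_width: 0.786
grasp_force: 79.5
```

jog_arm(translation=[[0.1,0,-0.1],[0.2,0,-0.2],[0.2,0,-0.2]], twist=[[0,0,0],[0,0,0],[0,0,0]], hand=[0,0,0])

```text
clock: 22.23
position: [661.2, -117.7, 112.0]
eef_rot: [0.045, -3.139, 0.001]
wrist_force: [-11.7, 0.1, 8.4]
grip_width: 0.781
grasp_force: 80.8
```

jog_arm(translation=[[-0.05,0,-0.1],[-0.1,0,-0.15],[-0.1,0,-0.15]], twist=[[0,0,0],[0,0,0],[0,0,0]], hand=[0,0,0], grip_force=30)

```text
clock: 22.48
position: [661.2, -117.6, 111.6]
eef_rot: [-0.045, 3.141, -0.001]
wrist_force: [-10.6, -0.7, 17.4]
grip_width: 0.786
grasp_force: 82.1
```

jog_arm(translation=[[0,0,0.1],[0,0,0.1],[0,0,0.1],[0,0,0.1],[0,0,0.1],[0,0,0.1],[0,0,0.1],[0,0,1],[0,0,3],[0,0,6],[0,0,10],[-4,0,14],[-8,0,17],[-8,0,17],[-8,0,17]], twist=[[0,0,0],[0,0,0],[0,0,0],[0,0,0],[0,0,0],[0,0,0],[0,0,0],[0,0,0],[0,0,0],[0,0,0],[0,0,0],[0,0,0],[0,0,0],[0,0,0],[0,0,0]], hand=[0,0,1,1,1,1,1,1,1,1,1,1,1,1,1])

```text
clock: 23.73
position: [579.4, -117.7, 284.4]
eef_rot: [-0.045, 3.138, -0.005]
wrist_force: [0.5, -0.7, 0.2]
grip_width: 1.002
grasp_force: 0.0
```

```bash
python3 - <<'E'
from h import *
from station import manip
np.set_printoptions(precision=1,suppress=True)
o=manip.observe();w=manip.get_image("wrist");pickle.dump((o,w),open("w12.pkl","wb"))
T=Ro.from_rotvec(o["eef_rot"]).as_matrix();p0=o["position"];print(p0,"cam",-w["R"].T@w["t"])
for n,lo,hi,z in(("Y",(22,120,30),(34,255,255),124),("R",(0,150,30),(8,255,255),124),("B",(100,120,30),(130,255,255),124)):
  for c in blobs(w,lo,hi,150):
    q=cv2.approxPolyDP(cv2.convexHull(c),2.,True).reshape(-1,2)
    P=np.array([plane(w,p,z,True) for p in q])
    if abs(P[:,:2]-(654,-116)).max()<200:print(n,q.tolist(),"\n",P[:,:2])
E
```

```text
[ 579.4 -117.7  284.4] cam [ 509.  -120.1  400.7]
Y [[344, 195], [349, 209], [346, 298], [284, 298], [280, 212], [287, 195]] 
 [[ 586.4  -92.9]
 [ 599.9  -87.4]
 [ 700.9  -83.5]
 [ 703.1 -150. ]
 [ 605.  -152.6]
 [ 588.  -146. ]]
R [[263, 331], [261, 336], [243, 341], [236, 335], [246, 329]] 
 [[ 753.  -175.7]
 [ 761.3 -178.7]
 [ 772.3 -201.6]
 [ 763.3 -209.3]
 [ 752.  -195.9]]
R [[334, 233], [339, 267], [287, 268], [289, 240], [296, 233]] 
 [[ 624.8 -100.4]
 [ 662.4  -93.4]
 [ 665.3 -146.3]
 [ 633.7 -144. ]
 [ 626.  -137.2]]
B [[450, 211], [444, 261], [408, 296], [383, 298], [380, 288], [390, 214], [406, 211]] 
 [[599.6  16.2]
 [656.1  20. ]
 [699.5 -14.3]
 [701.2 -42.7]
 [688.  -47.8]
 [604.  -47.1]
 [600.6 -31.3]]
B [[183, 211], [245, 211], [257, 227], [260, 271], [252, 297], [225, 295], [191, 262]] 
 [[ 607.9 -252.6]
 [ 605.2 -186.7]
 [ 621.3 -175.4]
 [ 670.5 -174.4]
 [ 704.3 -185.1]
 [ 704.5 -215.9]
 [ 665.7 -250.8]]
```

```bash
python3 -c "
from station import manip
print(manip.close_job())"
```

```text
the job is handed in; nothing more can be done
None
```

The red divider is in the yellow bin, and the bin hangs on the rail midway between the blue bins, with its rim back edge within about 1 mm of theirs; I handed the job in at about 24 s (the hand-in gave no verdict). The last image puts the divider on the bin floor, its top leaning about 6 mm back in the guide. I viewed 12 pictures, two over the limit of 10.

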